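Pack flanged hubs alternately up and down

TASK

Pack the two loose aluminium hubs into the blue-rimmed tray. First set the one standing on its flange flat in the empty half of the tray, boss up, beside the hub already there; then set the one standing on its boss, still boss down, between those two, so that its boss stands on their two flanges and its own flange lies level across the tops of their bosses.

Things in the scene. Friction and masses are not known exactly. Their poses are not given: they have to be found in the camera images.
- tray_empty (a point): shallow tray fixed on the bench, black floor and blue rim, inside 80 mm x 144 mm, floor 4 mm above the bench, rim top 12 mm above the bench. This point is on the inner floor at the middle of the empty half. Its y axis runs along the tray's length, the hub already in the tray standing about 68 mm away towards -y; x is across the tray; z is up.
- hub_seated_center (a point): aluminium hub, hat-shaped: round flange 64 mm dia. x 10 mm thick, round boss 26 mm dia. x 34 mm long on its middle; 44 mm high. Stands loose in the tray on its flange, boss up. Point: on its axis half-way up (22 mm above its underside); z up.
- hub_up_center (a point): aluminium hub, hat-shaped: round flange 64 mm dia. x 10 mm thick, round boss 26 mm dia. x 34 mm long on its middle; 44 mm high. Stands on the bench on its flange, boss up. Point: on its axis half-way up; z up. Take it by the upper boss (boss: 12 mm below to 22 mm above the point), closing across the tray's length to clear the next boss. 0.14 kg.
- hub_down_center (a point): aluminium hub, hat-shaped: round flange 64 mm dia. x 10 mm thick, round boss 26 mm dia. x 34 mm long on its middle; 44 mm high. Stands on its boss, flange on top; a like brass hub near by is not wanted. Point: on its axis half-way up; z up. Take it by the flange's rim (12 to 22 mm above the point), closing across the tray's length. Packed, its underside is 10 mm above the tray floor.
There are look-alikes about, which are no part of the job. Leave any brown or red look-alike of the part that bears hub_seated_center alone.

How it is judged:
By the outcome, as a careful person would: the job done as asked, in the order asked, and still so for the second after the job is handed in, with the robot touching nothing.
It also fails if it takes over 54 s, if anything falls off the work surface, if the arm or the gripper's body presses on something with over 40 N, if the wrist force passes 120 N, or if a joint passes its speed limit or range.

ROBOT

A 6-joint arm with a two-finger parallel gripper is mounted at the origin on the work surface. World frame = base frame: x ahead of the robot, y to its left, z up, the work surface at z = 0. Lengths are in m, angles in rad, forces in N, time in s.
With the tool pointing down it reaches from about 0.375 to 0.925 m from the base axis. Payload 5.7 kg.
Tool frame: the origin (TCP) lies midway between the tips of the shut fingers; the grasp point (between the pads) lies 19 mm behind it; z points along the fingers, y is the line along which they close (so a half turn about z gives the same grasp; the last joint's range is limited). The gripper opens to 88 mm and grips with 3 to 60 N. Pads are 20 mm wide; open, the fingers measure 115 mm over their backs; the gripper's body (75 mm by 178 mm) begins 61 mm behind the grasp point.
Start: joints at [1.159, 0.359, 1.51, -0, 1.272, -0.115], TCP at [0.175, 0.574, 0.223] pointing down, gripper open.
Joint ranges: [-2.97, 2.97], [-1.01, 2.36], [0.21, 2.38], [-0.96, 4.11], [0.2, 2.71], [-2.98, 2.98]. Speed limits (rad/s): [2.39, 2.39, 3.14, 3.14, 3.14, 3.14].

INTERFACE

Orientations are given as a unit quaternion [x, y, z, w].
In Python, from bench import move_ptp, servo_line, goto_joints, move_gripper, sleep, inverse_kinematics, capture, PlanningError, close_job, spot_in, silhouettes, current_clock, current_joint_pos, current_qvel, current_joint_torque, current_position, current_orientation, current_force, current_torque, current_finger_gap, current_grip_force gives the robot as it stands. Calls block until the motion is done:
- move_ptp(position, orientation): joint-space move of the TCP to a pose.
- servo_line(position, orientation=None, rate=0.15, contact_N=None): straight line of the TCP; orientation=None keeps the orientation; rate is the mean speed in m/s. With contact_N (N) it stops when the force on the tool has changed by that much, and returns True; else False.
- goto_joints(angles): joint-space move.
- move_gripper(opening): finger opening in m; the grip force is fixed at half the most; returns when the fingers have stopped.
- sleep(seconds).
- inverse_kinematics(position, orientation): joint angles nearest the present ones, or None.
- capture(name): name is "scene" or "top" or "wrist"; returns a dict with "image" (400x640x3 uint8, blue, green, red), "range_z" (400x640 float32, m along the optical axis (not along the pixel's ray), 0 where there is no reading), "intrinsics" (3x3 intrinsics, pixels), "R" (3x3) and "t" (3): a world point X has camera coordinates R X + t. Camera axes: x right, y down, z forward; pixel columns grow to the right and rows downward; lengths in m; the calibration is good to about 2 mm. The wrist camera is an equidistant fisheye: a pixel r from the principal point sees the ray r / f radians off the axis. A picture is of the moment at which its call begins.
A pose or a line that the arm cannot do raises PlanningError and nothing moves.
- close_job(): hands the job in; it is judged then, once.
Trained networks look in the newest picture that a camera, given by its name, has taken for a name from the list of things; names that differ only in an ending like _2 or _b are one class to them, and where a whole thing is asked for, a point or a joint stands for the part that bears it (a point fixed in the world has none). Each returns a list of dicts, best first, with "conf" (0 to 1); they miss things now and then, are a little off and sometimes report something else, mostly with a low value. They report only what shows in the picture. A call takes as long as a camera call. They do not tell look-alikes from the thing itself.
- spot_in(camera, query): "xy" ([column, row] in pixels, amid what is visible of it).
- silhouettes(camera, query): "region" (400x640 bool, what is visible of it) and "xy" ([column, row] in pixels, amid what is visible of it).
Readings, each from a call of its own:
- current_clock(): time.
- current_joint_pos(): joint angles.
- current_qvel(): joint speeds.
- current_joint_torque(): joint torques, N m.
- current_position(): TCP position.
- current_orientation(): TCP orientation.
- current_force(): force on the tool from outside, world axes, zero at the start.
- current_torque(): the same for the moment, N m.
- current_finger_gap(): finger opening in m.
- current_grip_force(): force on a finger pad.
Only numpy, scipy, OpenCV 4.12 (cv2) and the standard library are available. Lean on these libraries where they do the work, as an engineer would, in place of code of your own. Each camera call takes 0.05 s, during which the arm holds its last target. There are 200 camera calls.

## Working session

There is one attempt and no reset: what is moved stays moved. The work goes in short steps, each a Python script; the robot and the scene stay as the last script left them, time stands still between calls to the robot, and variables do not carry over. Pictures are saved under pics/ and viewed, at most 10 in all, crops included, and the job is handed in when it is done.

```bash
mkdir -p pics; cat > h.py <<'E'
import numpy as np, cv2
from bench import *
def pts(c):
    """world points per pixel (pinhole cams)"""
    K,R,t=np.array(c["intrinsics"]),np.array(c["R"]),np.array(c["t"]); z=c["range_z"].astype(float)
    v,u=np.mgrid[:400,:640]
    P=np.stack([(u-K[0,2])/K[0,0]*z,(v-K[1,2])/K[1,1]*z,z],-1)
    W=(P-t)@R; W[z<=0]=np.nan
    return W
E
python3 - <<'E'
from h import *
for n in ("top","scene"):
    c=capture(n); cv2.imwrite(f"pics/{n}0.png",c["image"]); W=pts(c)
    print(n,np.array(c["t"])@-np.array(c["R"]))
    for q in ("tray_empty","hub_seated_center","hub_up_center","hub_down_center"):
        for d in (spot_in(n,q) if q=="tray_empty" else silhouettes(n,q)):
            x,y=map(int,d["xy"]); r=d.get("region")
            s=""
            if r is not None:
                w=W[r]; w=w[~np.isnan(w[:,0])]; s=f"min{np.percentile(w,2,0).round(3)} max{np.percentile(w,98,0).round(3)} bgr{c['image'][r].mean(0).round()}"
            print(q,round(d["conf"],2),(x,y),W[y,x].round(4),s)
E
```

```text
top [ 0.3686074  -0.01002951  0.92916043]
tray_empty 0.81 (299, 225) [0.4643 0.0715 0.0062] 
hub_seated_center 0.94 (403, 239) [ 0.43   -0.1162  0.0422] min[ 0.403 -0.15   0.006] max[ 0.46  -0.093  0.045] bgr[ 79.  87. 225.]
hub_seated_center 0.8 (328, 235) [0.4404 0.0164 0.0502] min[ 0.416 -0.012  0.004] max[0.473 0.045 0.049] bgr[202. 192. 178.]
hub_seated_center 0.64 (380, 287) [ 0.3473 -0.0717  0.0442] min[ 0.317 -0.099  0.005] max[ 0.374 -0.043  0.045] bgr[ 87. 132. 195.]
hub_up_center 0.83 (259, 118) [0.6636 0.1395 0.0415] min[0.644 0.115 0.   ] max[0.702 0.172 0.045] bgr[185. 178. 167.]
hub_up_center 0.52 (503, 177) [ 0.5359 -0.3003  0.0416] min[ 0.503 -0.328  0.039] max[ 0.559 -0.27   0.046] bgr[205. 195. 180.]
hub_down_center 0.93 (506, 179) [ 0.5311 -0.3036  0.0468] min[ 0.503 -0.331 -0.001] max[ 0.568 -0.27   0.046] bgr[197. 189. 178.]
scene [ 1.10278562 -0.23533548  0.58502429]
tray_empty 0.77 (342, 183) [0.4654 0.0722 0.006 ] 
hub_seated_center 0.83 (251, 193) [ 0.439  -0.123   0.0159] min[ 0.386 -0.148  0.001] max[ 0.459 -0.09   0.046] bgr[ 10.  21. 191.]
hub_seated_center 0.82 (318, 179) [0.4559 0.0195 0.0251] min[ 0.413 -0.01   0.005] max[0.474 0.046 0.05 ] bgr[159. 156. 150.]
hub_seated_center 0.78 (261, 160) [ 0.3517 -0.0767  0.0288] min[ 0.32  -0.096  0.007] max[ 0.373 -0.043  0.046] bgr[ 27.  65. 117.]
hub_up_center 0.63 (425, 238) [0.6827 0.1435 0.0203] min[0.644 0.117 0.003] max[0.702 0.175 0.046] bgr[166. 164. 159.]
hub_down_center 0.93 (169, 236) [ 0.5348 -0.2907  0.0455] min[ 0.501 -0.325  0.003] max[ 0.56  -0.268  0.047] bgr[179. 174. 167.]
```

View pics/top0.png

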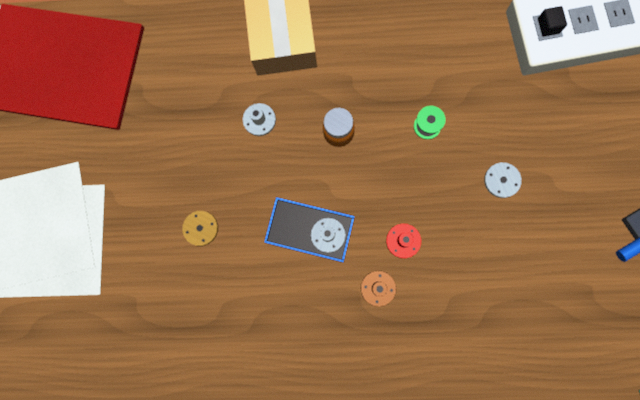

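View pics/scene0.png

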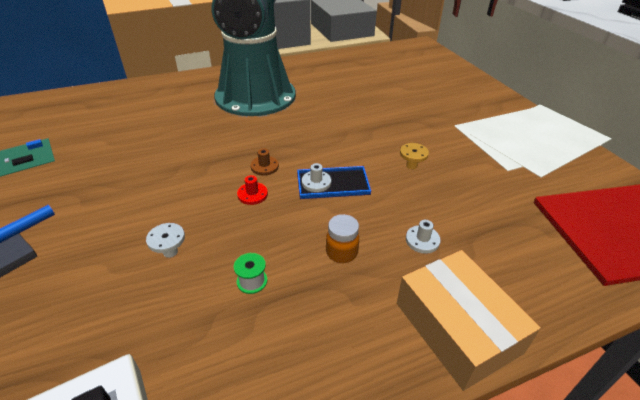

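Candidates in the top view:
- **Aluminium, boss up:** loose at (259,118), which is hub_up. The one in the tray at (328,235) is seated.
- **Aluminium, flange up:** (503,179), which is hub_down.
- **Not wanted:** brass hub (200,228), red (404,240), brown (379,288), green spool (430,122), jar (338,122).

Next I fit centres and check the choice in a close crop.

```bash
cat >> h.py <<'E'
def fitcirc(W,m,R):
    p=W[m][:,:2]; (cx,cy),r=cv2.minEnclosingCircle(p.astype(np.float32)); return np.array([cx,cy]),r,p.mean(0),len(p)
def planeuv(c,z):
    "world xy of every pixel's ray at height z"
    K,R,t=np.array(c["intrinsics"]),np.array(c["R"]),np.array(c["t"]); v,u=np.mgrid[:400,:640]
    D=np.stack([(u-K[0,2])/K[0,0],(v-K[1,2])/K[1,1],np.ones((400,640))],-1)@R; C=-R.T@t
    return C+D*((z-C[2])/D[...,2])[...,None]
def tops(n,c,q,near,z):
    "centre of the top face at height z: depth-selected pixels projected to the plane"
    W=pts(c); P=planeuv(c,z); d=np.hypot(W[...,0]-near[0],W[...,1]-near[1])
    m=(d<.05)&(abs(W[...,2]-z)<.006)
    k,l,s,_=cv2.connectedComponentsWithStats(m.astype(np.uint8)); 
    if k<2: return None
    m=l==1+np.argmax(s[1:,4])
    h=cv2.convexHull(np.argwhere(m)[:,::-1].astype(np.int32))
    f=np.zeros((400,640),np.uint8); cv2.fillPoly(f,[h],1); Q=P[f>0][:,:2]
    K,R,t=c["intrinsics"],c["R"],c["t"]
    # weight by pixel footprint via hull contour area centroid in world plane
    hp=np.array([P[y,x,:2] for x,y in h[:,0]],np.float64); o=hp.mean(0)
    M=cv2.moments(((hp-o)*1e3).astype(np.float32)); cen=o+np.array([M['m10'],M['m01']])/M['m00']/1e3
    return cen,np.sqrt(M['m00']/np.pi)*1e-3,np.median(W[m][:,2]),W[m][:,:2].mean(0)
E
python3 - <<'E'
from h import *
for n in ("top","scene"):
    c=capture(n); im=c["image"].astype(int)
    for q,a,z in (("seated",(.443,.017),.048),("up",(.672,.144),.044),("down",(.534,-.299),.044)):
        r=tops(n,c,q,a,z); print(n,q,None if r is None else [np.round(x,4) for x in r])
    P=planeuv(c,.012); W=pts(c)
    m=(im[...,0]>im[...,2]+70)&(im[...,0]>im[...,1]+40)&(np.hypot(P[...,0]-.45,P[...,1]-.045)<.13)
    rc=cv2.minAreaRect((P[m][:,:2]*1e3).astype(np.float32)); print("tray",rc,np.nanmedian(W[m][:,2]),m.sum())
    if n=="top": cv2.imwrite("pics/crop.png",np.hstack([cv2.resize(c["image"][y-40:y+40,x-40:x+40],(260,260),interpolation=cv2.INTER_CUBIC) for x,y in((259,118),(310,230),(503,179))]))
E
```

```text
top seated [array([0.4449, 0.0171]), np.float64(0.0121), np.float64(0.0471), array([0.4449, 0.0172])]
top up [array([0.6727, 0.1443]), np.float64(0.0126), np.float64(0.0433), array([0.6731, 0.1445])]
top down [array([ 0.5316, -0.2992]), np.float64(0.0317), np.float64(0.0433), array([ 0.5317, -0.2996])]
tray ((455.9090881347656, 52.686458587646484), (151.56381225585938, 87.8790283203125), 74.44879150390625) 0.01034707715952645 592
scene seated [array([0.4443, 0.0189]), np.float64(0.0139), np.float64(0.0489), array([0.4452, 0.0187])]
scene up [array([0.6741, 0.1455]), np.float64(0.014), np.float64(0.0448), array([0.6739, 0.1455])]
scene down [array([ 0.532, -0.297]), np.float64(0.0332), np.float64(0.0447), array([ 0.5331, -0.2973])]
tray ((458.5959167480469, 53.373104095458984), (151.07452392578125, 97.03549194335938), 74.44990539550781) 0.01087026894564222 561
```

View pics/crop.png

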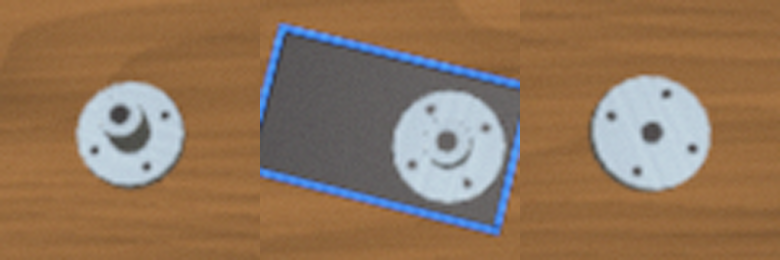

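The crop shows a loose boss-up aluminium hub, the seated one in the tray, and a flange-up aluminium hub. Radii and heights match the sizes given. Pick hub_up now.

```bash
cat >> h.py <<'E'
from scipy.spatial.transform import Rotation as Ro
a=np.radians(74.45); E_=np.array([np.cos(a),np.sin(a)]); N_=np.array([E_[1],-E_[0]])
def quat(s):
    y=np.array([*(s*N_),0]); z=np.array([0,0,-1.]); return Ro.from_matrix(np.stack([np.cross(y,z),y,z],1)).as_quat()
UP=np.array([.6733,.1449]); SE=np.array([.4446,.0180]); DN=np.array([.5317,-.2982]); TC=np.array([.4565,.053])
def P3(p,z): return [float(p[0]),float(p[1]),z]
E
python3 - <<'E'
from h import *
for s in(1,-1):
    for p in (UP,SE+.068*E_,DN,SE+.034*E_): 
        j=inverse_kinematics(P3(p,.1),quat(s)); print(s,None if j is None else np.round(j,2))
js=[[inverse_kinematics(P3(p,.1),quat(s)) for p in (UP,SE+.068*E_,DN)] for s in (1,-1)]
s=min((1,-1),key=lambda s:max([9 if j is None else abs(j[5]) for j in js[(1-s)//2]])); print("s",s)
q=quat(s); open("s.txt","w").write(str(s))
move_ptp(P3(UP,.12),q); move_gripper(.06)
print(servo_line(P3(UP,.017),q,rate=.12,contact_N=12))
move_gripper(0.0); print(current_finger_gap(),current_grip_force(),current_position())
servo_line(P3(UP,.09),q,rate=.15)
print(current_finger_gap(),current_clock(),current_force())
c=capture("scene"); cv2.imwrite("pics/held.png",c["image"][100:330,250:570])
E
```

```text
1 [ 0.11  0.6   1.42 -0.    1.12  0.38]
1 [ 0.03  0.34  1.92 -0.    0.88  0.3 ]
1 [-0.62  0.5   1.62 -0.    1.02 -0.35]
1 [-0.04  0.32  1.95 -0.    0.87  0.23]
-1 [ 0.11  0.6   1.42 -0.    1.12 -2.76]
-1 [ 0.03  0.34  1.92 -0.    0.88 -2.84]
-1 [-0.62  0.5   1.62 -0.    1.02  2.79]
-1 [-0.04  0.32  1.95 -0.    0.87 -2.91]
s 1
False
0.02558879756132048 30.00042736530304 [0.67312809 0.14495098 0.01718002]
0.025262085048870807 5.8667 [ 0.91647389  0.47984974 -1.53306064]
```

View pics/held.png

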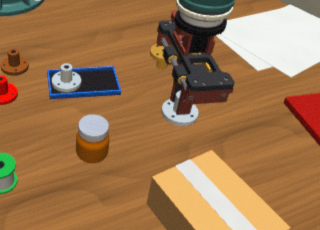

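The hub is held upright. The image shows it in the fingers at about (180,110) in the crop. Place it.

```bash
python3 - <<'E'
from h import *
q=quat(1); T=SE+.068*E_
servo_line(P3(UP,.13),q,rate=.2); move_ptp(P3(T,.13),q); servo_line(P3(T,.03),q,rate=.12)
print(servo_line(P3(T,.019),q,rate=.03,contact_N=6),current_position(),current_force())
move_gripper(.05); servo_line(P3(T,.13),q,rate=.15)
M=SE-.0*E_
move_ptp(P3(DN,.14),q); move_gripper(.088)
print(current_clock())
for n in ("top","scene"):
    c=capture(n)
    for a,z in ((SE,.048),(T,.048),(DN,.044)):
        r=tops(n,c,"",a,z); print(n,a.round(4),None if r is None else [np.round(x,4) for x in r])
    if n=="top": cv2.imwrite("pics/placed.png",cv2.resize(c["image"][180:280,240:380],None,fx=4,fy=4))
E
```

```text
True [0.46349732 0.08344865 0.02069718] [ 0.24967172 -0.47121021 -0.07503321]
12.15
top [0.4446 0.018 ] None
top [0.4628 0.0835] None
top [ 0.5317 -0.2982] [array([ 0.533 , -0.2971]), np.float64(0.0302), np.float64(0.0433), array([ 0.5332, -0.2965])]
scene [0.4446 0.018 ] [array([0.4452, 0.0183]), np.float64(0.0145), np.float64(0.0487), array([0.4451, 0.0186])]
scene [0.4628 0.0835] [array([0.4661, 0.0849]), np.float64(0.0143), np.float64(0.0489), array([0.4666, 0.0846])]
scene [ 0.5317 -0.2982] [array([ 0.5317, -0.2972]), np.float64(0.033), np.float64(0.0447), array([ 0.5328, -0.2975])]
```

View pics/placed.png

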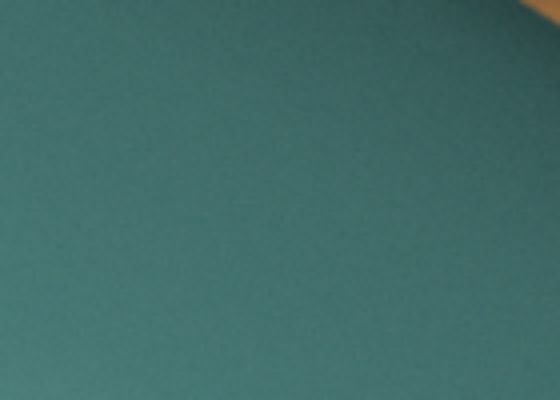

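Scene view reads both boss tops at 0.049 m with 70 mm spacing, so hub_up is flat in the tray. The arm hides the top view (the last picture shows only the arm). Next I pick hub_down and place it at the midpoint.

```bash
python3 - <<'E'
from h import *
q=quat(1); T=np.array([.4545,.0505])
print(servo_line(P3(DN,.020),q,rate=.12,contact_N=12))
move_gripper(0.0); print(current_finger_gap(),current_grip_force())
servo_line(P3(DN,.14),q,rate=.15); print(current_finger_gap())
move_ptp(P3(T,.14),q); servo_line(P3(T,.09),q,rate=.12)
print(current_clock())
c=capture("scene"); cv2.imwrite("pics/above.png",cv2.resize(c["image"][90:230,240:420],None,fx=4,fy=4))
E
```

```text
False
0.06300547496106947 30.000759065151215
0.06326636259224795
16.7667
```

View pics/above.png

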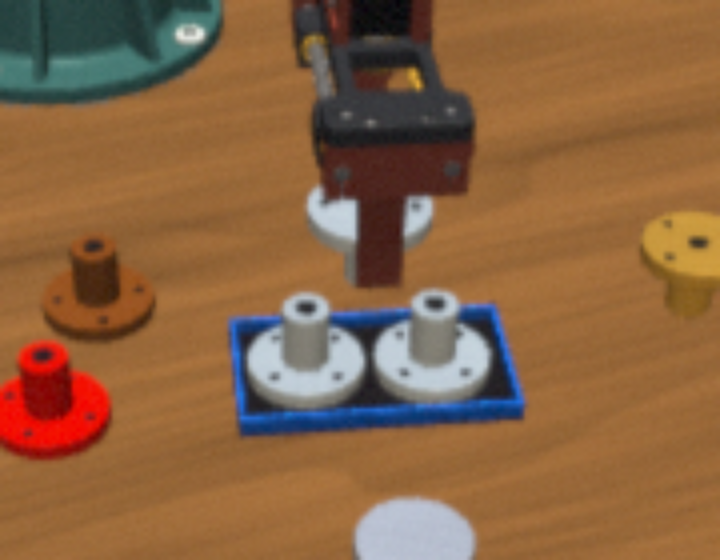

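Both hubs lie flat in the tray, with boss tops at about (305,305) and (435,302). The held hub's flange is centred at about column 370, on the midpoint between them. One numeric check of the held offset, then lower.

```bash
python3 - <<'E'
from h import *
q=quat(1); T=np.array([.4545,.0505])
c=capture("scene"); r=tops("scene",c,"",(.4556,.0516),.114)
mid=np.array([.4556,.0516]); 
print([np.round(x,4) for x in r] if r else None)
d=float((mid-r[0])@E_) if r else 0; print("along corr",d)
if abs(d)>.006: raise SystemExit("check")
T=T+d*E_ if r[1]>.027 else T
servo_line(P3(T,.046),q,rate=.10,contact_N=10)
print(current_position())
print(servo_line(P3(T,.030),q,rate=.02,contact_N=5),current_position(),current_force(),current_clock())
E
```

```text
[array([0.4668, 0.0442]), np.float64(0.0314), np.float64(0.1149), array([0.4705, 0.041 ])]
along corr 0.0040828203829667425
[0.45584919 0.05446631 0.04627075]
True [0.45563272 0.0544259  0.03399153] [1.01132304 0.26709811 0.15378538] 18.0583
```

```bash
python3 - <<'E'
from h import *
q=quat(1); p=current_position()
move_gripper(.082); servo_line([p[0],p[1],.15],q,rate=.12)
move_ptp([.45,.33,.25],q); sleep(.5)
ims=[]
for n in ("top","scene"):
    c=capture(n)
    r=tops(n,c,"",(.4556,.052),.058); print(n,[np.round(x,4) for x in r])
    W=pts(c); m=(np.hypot(W[...,0]-r[0][0],W[...,1]-r[0][1])<.026)&(W[...,2]>.045)
    w=W[m]; A=np.c_[w[:,:2]-w[:,:2].mean(0),np.ones(len(w))]; print("plane slope",np.linalg.lstsq(A,w[:,2],rcond=None)[0].round(4))
    y,x=(180,240) if n=="top" else (120,250)
    ims.append(cv2.resize(c["image"][y:y+100,x:x+130],None,fx=3,fy=3))
print(current_clock(),current_force()); cv2.imwrite("pics/final.png",np.hstack(ims))
E
```

```text
top [array([0.4575, 0.0515]), np.float64(0.0313), np.float64(0.0571), array([0.4574, 0.0515])]
plane slope [0.0031 0.0026 0.0572]
scene [array([0.4577, 0.0534]), np.float64(0.0336), np.float64(0.059), array([0.4591, 0.0528])]
plane slope [-0.0052 -0.0028  0.0591]
21.4167 [-0.71536264  0.25872152  0.96550023]
```

View pics/final.png

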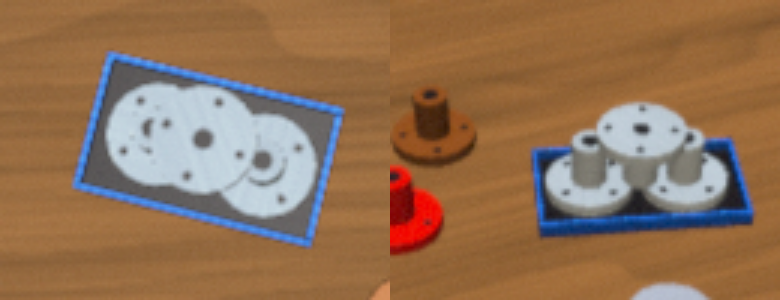

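The final picture shows the hub lying level across both bosses, top at 58 mm and slope under 1 %, centred at about (203,139) in the left view. The red and brown hubs are untouched.

```bash
python3 -c "from bench import *; print(close_job())"
```

```text
the job is handed in; nothing more can be done
None
```

The job is handed in at about 21 s: both loose aluminium hubs are in the tray, the second lying level across the two bosses about 2 mm off the midpoint, and the look-alikes were left alone.

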